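# Put the conical flasks on their cork stands by size

## Robot

A 6-joint arm with a two-finger parallel gripper is mounted at the origin on a cart in front of the work surface, level with it; the furniture and walls round the work are solid. World frame = base frame: x ahead of the robot, y to its left, z up, the work surface at z = 0. Lengths are in m, angles in rad, forces in N, time in s.
With the tool pointing down it reaches from about 0.35 to 0.925 m from the base axis. Payload 6.4 kg.
Tool frame: the origin (TCP) lies on the mounting face of the last link; the fingertips stand tip_extent ahead of it and the grasp point (between the pads) lies 180 mm ahead of it (tip_extent is the distance from the TCP to the fingertips, in m); z points along the fingers, y is the line along which they close (so a half turn about z gives the same grasp; the last joint's range is limited). The gripper opens to 94 mm and grips with 3 to 60 N. Pads are 16 mm wide; open, the fingers measure 119 mm over their backs; the gripper's body (75 mm by 177 mm) begins 78 mm behind the grasp point.
Start: joints at [1.065, 0.245, 1.558, -0, 1.339, -0.174], TCP at [0.212, 0.615, 0.405] pointing down, gripper open.
Joint ranges: [-3.13, 3.13], [-1.02, 2.26], [0.13, 2.54], [-0.95, 4.09], [0.21, 2.88], [-2.74, 2.74]. Speed limits (rad/s): [2.57, 2.57, 3.14, 3.14, 3.14, 3.14].

## Interface

Orientations are given as a 3x3 rotation matrix whose columns are the frame's x, y, z axes.
In Python, from bench import * gives the robot as it stands.
- The arm moves only by the tool apply_moves, never from a script. Its argument "targets" is a list of rows, each a list of 6 numbers: the shift along the tool's x, y, z in units of 50 cm (1.0 is 50 cm), then the turn, a rotation vector about the tool's x, y, z in units of pi/2 rad (1.0 is pi/2 rad). A call has 1 to 5 rows; each row is the pose to reach, as a shift and turn from the pose commanded when the call began, along the tool's axes at that moment; what a row does not reach only later rows make up. A row lasts 1/10 s, in which the tool goes at most 50 mm and 8.59 degrees, less where a joint would pass 70% of its speed; a pose out of reach is approached as far as the arm can. A call with a number of a shift or a turn outside -1 to 1 is refused whole. A call with a gripper value outside its range is refused whole. "hand" is the closure in counts, from 0 (fully open) to 255 (shut), set as the call begins (left out, the last holds). The fingers move at their own pace and stop on an object; "force" is the grip in N (left out, the last holds). Time passes only in rows, so rows that repeat a pose let the fingers close. It gives the time, the measured TCP pose, the force, the opening and the grip force at its end, in the units of the state.
- get_state(): the state, without advancing time (a new reading comes with each control period).
- grab_frame(name): name is "scene" or "top"; returns (picture, depth): 480x640x3 uint8, red, green, blue; 480x640 float32, m along the optical axis (not along the pixel's ray), 0 where there is no reading.
- calibration(name): a dict with "intrinsics" (3x3 intrinsics, pixels), "k1" (the pictures are not rectified: a ray, as slopes to the right and down, at radius r is drawn at 1 + k1 r^2 times it, then the intrinsics apply), "origin" and "orientation" of the camera in the world. Camera axes: x right, y down, z forward; pixel columns grow to the right and rows downward; lengths in m; the calibration is good to about 2 mm. A picture is of the moment at which its call begins. calibration takes no time and is no camera call.
- sign_off(): hands the job in; it is judged then, once.
The state is a dict: "time_s": time; "joint_positions": joint angles; "qvel": joint speeds; "joint_efforts": joint torques, N m; "tool_pos": TCP position; "eef_rot": TCP orientation; "contact_force": force on the tool from outside, world axes, zero at the start; "wrist_torque": the same for the moment, N m; "gripper_width": finger opening in m; "finger_force": force on a finger pad.
Only numpy, scipy, OpenCV 4.12 (cv2) and the standard library are available. Lean on these libraries where they do the work, as an engineer would, in place of code of your own. Each camera call takes 0.05 s, during which the arm holds its last target. There are 200 camera calls.

## Task

Stand the four clear conical flasks on the four round cork stands, one on each: the two larger flasks on the two larger stands and the two smaller flasks on the two smaller stands, upright and flat on the floor inside the rim. They are glass, so set them down rather than drop them and do not tip them over; leave the funnel and the brown bottle where they stand.

Things in the scene. Friction and masses are not known exactly. Their poses are not given: they have to be found in the camera images.
- flask_large_a: clear glass conical flask, the larger size: foot 84 mm across, 162 mm tall, tapering to a lip 36 mm across; to the fingers it is a straight cone from foot to lip (about 41 mm across 18 mm below the lip) and is well gripped there from above; loose, about 140 g, stands upright. Origin: centre of its underside; z up along its axis. The two larger flasks are alike
- flask_large_b: clear glass conical flask, the larger size: foot 84 mm across, 162 mm tall, tapering to a lip 36 mm across; to the fingers it is a straight cone from foot to lip (about 41 mm across 18 mm below the lip) and is well gripped there from above; loose, about 140 g, stands upright. Origin: centre of its underside; z up along its axis. The two larger flasks are alike
- flask_small_a: clear glass conical flask, the smaller size: foot 69 mm across, 145 mm tall, tapering to a lip 36 mm across; to the fingers it is a straight cone from foot to lip (about 41 mm across 18 mm below the lip) and is well gripped there from above; loose, about 95 g, stands upright. Origin: centre of its underside; z up along its axis. The two smaller flasks are alike
- flask_small_b: clear glass conical flask, the smaller size: foot 69 mm across, 145 mm tall, tapering to a lip 36 mm across; to the fingers it is a straight cone from foot to lip (about 41 mm across 18 mm below the lip) and is well gripped there from above; loose, about 95 g, stands upright. Origin: centre of its underside; z up along its axis. The two smaller flasks are alike
- stand_large_a: round cork flask stand, the larger size, fixed to the bench: 114 mm across outside, rim 12.5 mm high and 6 mm thick, clear opening inside the rim 100 mm across; the flask stands on its flat floor, 4 mm above the bench. Origin: centre of its underside, on the bench; z up. The two larger stands are alike
- stand_large_b: round cork flask stand, the larger size, fixed to the bench: 114 mm across outside, rim 12.5 mm high and 6 mm thick, clear opening inside the rim 100 mm across; the flask stands on its flat floor, 4 mm above the bench. Origin: centre of its underside, on the bench; z up. The two larger stands are alike
- stand_small_a: round cork flask stand, the smaller size, fixed to the bench: 97 mm across outside, rim 12.5 mm high and 6 mm thick, opening inside the rim 83 mm across; the flask stands on its flat floor, 4 mm above the bench. Origin: centre of its underside, on the bench; z up. The two smaller stands are alike
- stand_small_b: round cork flask stand, the smaller size, fixed to the bench: 97 mm across outside, rim 12.5 mm high and 6 mm thick, opening inside the rim 83 mm across; the flask stands on its flat floor, 4 mm above the bench. Origin: centre of its underside, on the bench; z up. The two smaller stands are alike
- funnel_by: clear funnel standing mouth down, 68 mm across, 86 mm tall; not part of the job, leave it where it stands. Origin: centre of its underside
- bottle_by: brown glass bottle with a dark blue cap, 81 mm across, 174 mm tall; not part of the job, leave it where it stands. Origin: centre of its underside
There are look-alikes about, which are no part of the job. What is shaped like the flask_large_a but purple is not meant. Leave any pink look-alike of the flask_small_a alone.

How it is judged:
At the end, for the whole second after the job is handed in: Each larger flask stands on a larger stand of its own and each smaller flask on a smaller stand of its own, centred within 13 mm, foot on the floor inside the rim (less than 8 mm above the underside of the stand), upright within 4.5 degrees, released and at rest ((((horizontal distance between flask_large_a and stand_large_a below 0.013 m and z of flask_large_a in the frame of stand_large_a below 0.008 m) and (horizontal distance between flask_large_b and stand_large_b below 0.013 m and z of flask_large_b in the frame of stand_large_b below 0.008 m)) or ((horizontal distance between flask_large_a and stand_large_b below 0.013 m and z of flask_large_a in the frame of stand_large_b below 0.008 m) and (horizontal distance between flask_large_b and stand_large_a below 0.013 m and z of flask_large_b in the frame of stand_large_a below 0.008 m))) and (((horizontal distance between flask_small_a and stand_small_a below 0.013 m and z of flask_small_a in the frame of stand_small_a below 0.008 m) and (horizontal distance between flask_small_b and stand_small_b below 0.013 m and z of flask_small_b in the frame of stand_small_b below 0.008 m)) or ((horizontal distance between flask_small_a and stand_small_b below 0.013 m and z of flask_small_a in the frame of stand_small_b below 0.008 m) and (horizontal distance between flask_small_b and stand_small_a below 0.013 m and z of flask_small_b in the frame of stand_small_a below 0.008 m))) and angle between each of flask_large_a, flask_large_b, flask_small_a, flask_small_b's own z axis and vertical below 0.08 rad and linear speed of each of flask_large_a, flask_large_b, flask_small_a, flask_small_b below 0.02 m/s); the robot touches nothing.
It fails at once if a flask is dropped: out of the fingers it moves at over 0.65 m/s, as after a free fall of some 2 cm ((linear speed of flask_large_a above 0.65 m/s and contact force between flask_large_a and the fingers below 0.05 N) or (linear speed of flask_large_b above 0.65 m/s and contact force between flask_large_b and the fingers below 0.05 N) or (linear speed of flask_small_a above 0.65 m/s and contact force between flask_small_a and the fingers below 0.05 N) or (linear speed of flask_small_b above 0.65 m/s and contact force between flask_small_b and the fingers below 0.05 N)).
It fails at once if a flask is tipped by more than about 35 degrees (angle between any of flask_large_a, flask_large_b, flask_small_a, flask_small_b's own z axis and vertical above 0.6 rad).
It fails at once if the funnel or the amber bottle is moved by more than 25 mm (distance of any of funnel_by, bottle_by from where it was at the start of the episode above 0.025 m).
It also fails if it takes over 109 s, if anything falls off the work surface, if the arm or the gripper's body presses on something with over 40 N, if the wrist force passes 120 N, or if a joint passes its speed limit or range.

## Working session

There is one attempt and no reset: what is moved stays moved. The work goes in short steps, Python scripts to look and compute and a tool call to move; the robot and the scene stay as the last step left them, time stands still between calls to the robot, and variables do not carry over. Pictures are saved under pics/ and viewed, at most 14 in all, crops included, and the job is handed in when it is done.

Besides the shell and the picture viewer there is one more tool, called after ">>>" by a JSON object that holds its "op" and its "data". apply_moves: Moves the arm, as the interface text tells. Its arguments: {"type":"object","properties":{"targets":{"type":"array","items":{"type":"array","items":{"type":"number"}}},"hand":{"type":"number"},"force":{"type":"number"}},"required":["targets"]}

```bash
ls; mkdir -p pics
python3 - <<'E'
from bench import *
import cv2, numpy as np
np.set_printoptions(precision=4,suppress=True)
s=get_state(); print(s)
for n in("scene","top"):
    p,d=grab_frame(n); cv2.imwrite(f"pics/{n}0.png",p[:,:,::-1]); np.save(f"{n}0_d.npy",d); print(n,calibration(n))
E
```

```text
pics
{'time_s': 0.0, 'joint_positions': array([ 1.0649,  0.2458,  1.559 ,  0.    ,  1.3387, -0.1741]), 'qvel': array([-0.0006, -0.0003, -0.0002,  0.0023, -0.0008, -0.0009]), 'joint_efforts': array([  0.0001, -41.5842, -31.46  ,   0.0684,   0.0333,  -0.0002]), 'tool_pos': array([0.2116, 0.6144, 0.4036]), 'eef_rot': array([[-0.9455,  0.3257, -0.0009],
       [ 0.3257,  0.9455, -0.0016],
       [ 0.0003, -0.0018, -1.    ]]), 'contact_force': array([-0.4036,  0.5396,  0.3028]), 'wrist_torque': array([-0.0068, -0.0198, -0.0878]), 'finger_force': 0.0, 'gripper_width': 0.09414264209039572}
scene {'intrinsics': array([[598.2225,   0.    , 328.5029],
       [  0.    , 598.2225, 233.2626],
       [  0.    ,   0.    ,   1.    ]]), 'k1': -0.05994375369143893, 'origin': array([-0.4288, -0.7536,  1.0894]), 'orientation': array([[ 0.6086, -0.5136,  0.6048],
       [-0.7934, -0.404 ,  0.4554],
       [ 0.0105, -0.757 , -0.6533]])}
top {'intrinsics': array([[562.2963,   0.    , 320.749 ],
       [  0.    , 562.2963, 244.0506],
       [  0.    ,   0.    ,   1.    ]]), 'k1': -0.16167108497473978, 'origin': array([ 0.414 , -0.0111,  1.5005]), 'orientation': array([[ 0.0197, -0.9949,  0.0989],
       [-0.9997, -0.0211, -0.0128],
       [ 0.0148, -0.0986, -0.995 ]])}
```

View pics/top0.png

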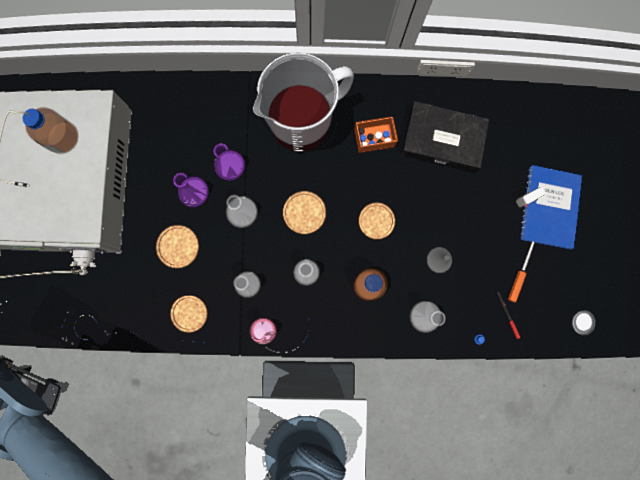

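View pics/scene0.png

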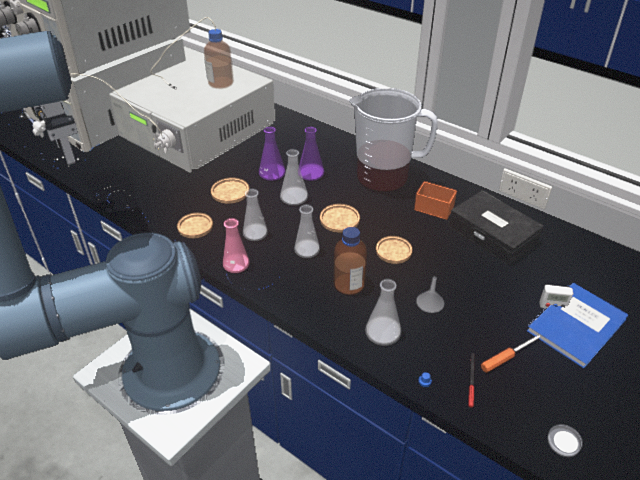

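The top view shows the large stands at (304,212) and (178,246) and the small stands at (377,220) and (189,314). The large flasks are at (241,211) and (428,317), the small flasks at (247,284) and (306,271). The funnel is at (439,260), the bottle at (370,284), the pink flask at (263,330), and the purple flasks at (192,190) and (229,163).

```bash
cat > h.py <<'E'
from bench import *
import cv2, numpy as np
np.set_printoptions(precision=4,suppress=True)
def ray(c,u,v):
    K=c["intrinsics"]; q=np.array([(u-K[0,2])/K[0,0],(v-K[1,2])/K[1,1]])
    p=q.copy()
    for _ in range(20): p=q/(1+c["k1"]*(p@p))
    return c["orientation"]@np.array([p[0],p[1],1])
def onplane(n,u,v,z):
    c=calibration(n); r=ray(c,u,v); o=c["origin"]
    return o+r*(z-o[2])/r[2]
def proj(n,P):
    c=calibration(n); q=c["orientation"].T@(np.array(P)-c["origin"]); p=q[:2]/q[2]
    p=p*(1+c["k1"]*(p@p)); K=c["intrinsics"]
    return np.array([K[0,0]*p[0]+K[0,2],K[1,1]*p[1]+K[1,2]])
E
python3 - <<'E'
from h import *
for n in("top","scene"):
    im=cv2.imread(f"pics/{n}0.png"); hsv=cv2.cvtColor(im,cv2.COLOR_BGR2HSV)
    m=cv2.inRange(hsv,(8,60,150),(25,190,255)); m=cv2.morphologyEx(m,cv2.MORPH_CLOSE,np.ones((5,5)))
    for c in cv2.findContours(m,0,2)[0]:
        if cv2.contourArea(c)<500: continue
        h=cv2.convexHull(c)[:,0].astype(float)
        W=np.array([onplane(n,u,v,.0125)[:2] for u,v in h])
        (x,y),r=cv2.minEnclosingCircle(W.astype(np.float32))
        print(n,h.mean(0),"world",x,y,"r",r, "area c",np.array(cv2.fitEllipse(W.astype(np.float32))[0]),cv2.fitEllipse(W.astype(np.float32))[1])
t=cv2.imread("pics/top0.png")
a=cv2.resize(t[180:300,200:340],None,fx=5,fy=5,interpolation=cv2.INTER_CUBIC)
b=cv2.resize(t[285:345,395:465],None,fx=5,fy=5,interpolation=cv2.INTER_CUBIC)
cv2.imwrite("pics/a.png",cv2.convertScaleAbs(a,alpha=1.3))
o=np.zeros((600,800,3),np.uint8)
s=cv2.imread("pics/scene0.png")
o[:300,:350]=b
for i,(u,v) in enumerate([(293,155),(253,195),(306,210),(388,287)]):
    o[300*(i>1)+0:300*(i>1)+200,(370+210*(i%2)):(370+210*(i%2))+200]=cv2.resize(s[v-20:v+20,u-20:u+20],None,fx=5,fy=5,interpolation=cv2.INTER_CUBIC)
cv2.imwrite("pics/b.png",o)
E
```

```text
top [189.1739 314.3913] world 0.370196133852005 0.31730735301971436 r 0.048634760081768036 area c [0.3702 0.3172] (0.09627930074930191, 0.0963892862200737)
top [174.5652 249.6957] world 0.5485333800315857 0.35508060455322266 r 0.057685382664203644 area c [0.5484 0.3552] (0.11318818479776382, 0.11453118920326233)
top [377.2727 220.4091] world 0.628836989402771 -0.17844711244106293 r 0.04897475987672806 area c [ 0.6288 -0.1782] (0.09598733484745026, 0.09735412150621414)
top [302.75   213.4643] world 0.6472572088241577 0.016452409327030182 r 0.057414401322603226 area c [0.6472 0.0164] (0.11338157206773758, 0.1141059622168541)
scene [392.9048 248.619 ] world 0.6265564560890198 -0.17886486649513245 r 0.05255959928035736 area c [ 0.6276 -0.1777] (0.09502694755792618, 0.10339827090501785)
scene [194.3636 224.1364] world 0.36685171723365784 0.31694650650024414 r 0.05140892416238785 area c [0.3676 0.3173] (0.0970294326543808, 0.10152788460254669)
scene [339.5789 215.9474] world 0.643915057182312 0.018558548763394356 r 0.06052979826927185 area c [0.6455 0.0178] (0.11280770599842072, 0.11967470496892929)
scene [432.5  198.25] world 0.8834862112998962 -0.15079204738140106 r 0.08661728352308273 area c [ 0.8906 -0.1534] (0.11930416524410248, 0.1880391538143158)
scene [228.2778 188.8889] world 0.5430817008018494 0.35441261529922485 r 0.06141973286867142 area c [0.5453 0.3557] (0.11275048553943634, 0.12007611989974976)
```

View pics/a.png

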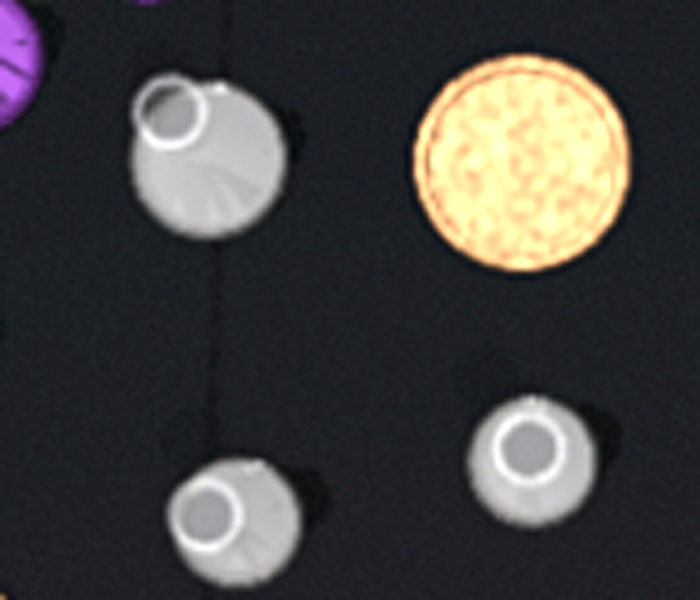

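View pics/b.png

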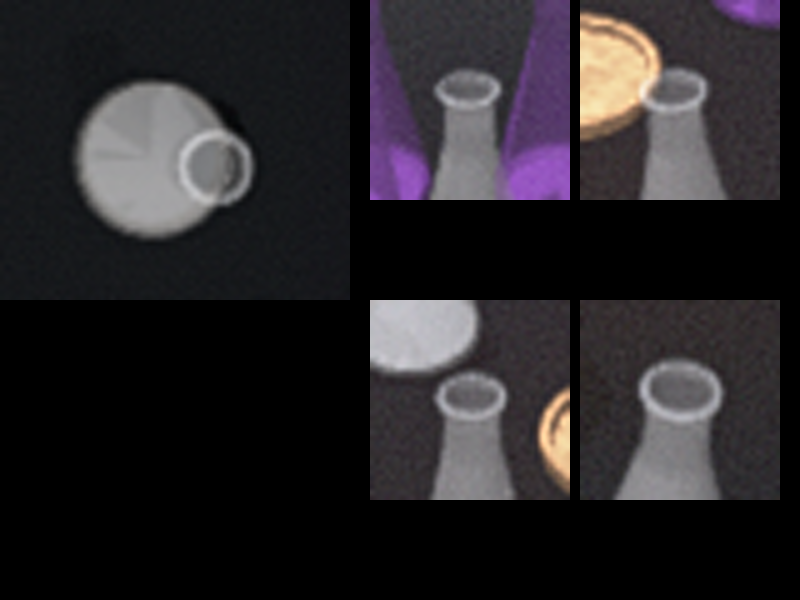

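Lip centres read from the crops. Large flask: top (234,202), scene (293,153). Small flasks: top (241,282), scene (252,193), and top (305,269), scene (306,209). Right-hand large flask: top (438,318), scene (388,285).

Run:
```python
from h import *
import bench; print([k for k in dir(bench) if not k.startswith('_')], getattr(bench,'tip_extent',None))
L={"LA":((171,112),(209,160),(292.6,153),.162),"SA":((206,514),(236,522),(251.8,193.2),.145),"SB":((529,448),(533,461),(306.2,209.2),.145),"LB":((216,167),(150,160),(388.2,285.2),.162)}
for k,(lip,foot,sc,h) in L.items():
    o=np.array((395,285) if k=="LB" else (200,180))-.4
    a=np.array(lip)/5+o; f=np.array(foot)/5+o
    c1,c2=calibration("top"),calibration("scene"); r1=ray(c1,*a); r2=ray(c2,*(np.array(sc)-.4))
    A=np.c_[r1,-r2]; t=np.linalg.lstsq(A,c2["origin"]-c1["origin"],rcond=None)[0]
    p1,p2=c1["origin"]+r1*t[0],c2["origin"]+r2*t[1]
    print(k,"lip top",onplane("top",*a,h)[:2],"scene",onplane("scene",*(np.array(sc)-.4),h)[:2],"tri",(p1+p2)/2,"gap",np.linalg.norm(p1-p2),"foot z0",onplane("top",*f,0)[:2])
for nm,u,v,z in [("bottlecap",374,283,.174),("bottlefoot",369,285,.05),("funnelrim",439,260,0),("purple1lip",180,179,.162),("purple1foot",193,192,0),("purple2lip",221,149,.162),("purple2foot",230,166,0),("pinklip",262,324,.145),("jugrim",296,84,.25),("boxTR",130,92,.13),("boxBR",107,252,.13)]:
    print(nm,onplane("top",u,v,z)[:2])
d=np.load("top0_d.npy"); c=calibration("top")
for nm,u,v in [("jugL",258,100),("jughandle",345,80),("box",90,150),("boxknob",85,260)]:
    w=d[v-2:v+3,u-2:u+3]; r=ray(c,u,v); print(nm,c["origin"]+r*np.median(w))
```

```text
['MotionError', 'calibration', 'get_state', 'grab_frame', 'sign_off', 'tip_extent'] 0.1992
LA lip top [0.6447 0.1838] scene [0.6422 0.1845] tri [0.6442 0.1848 0.1609] gap 0.002160162047022667 foot z0 [0.6467 0.1858]
SA lip top [0.4518 0.1624] scene [0.4493 0.1621] tri [0.4513 0.1632 0.1433] gap 0.0014664745554506305 foot z0 [0.4519 0.1648]
SB lip top [0.487  0.0073] scene [0.4852 0.0077] tri [0.4866 0.0079 0.1441] gap 0.0014223108705381864 foot z0 [0.4879 0.007 ]
LB lip top [ 0.3752 -0.3118] scene [ 0.3737 -0.3119] tri [ 0.3749 -0.3117  0.1609] gap 0.0008617075077788027 foot z0 [ 0.3739 -0.3122]
bottlecap [ 0.456  -0.1558]
bottlefoot [ 0.4546 -0.1564]
funnelrim [ 0.5266 -0.3507]
purple1lip [0.6994 0.3185]
purple1foot [0.6983 0.3205]
purple2lip [0.7759 0.2208]
purple2foot [0.7722 0.2219]
pinklip [0.3532 0.1085]
jugrim [0.912  0.0379]
boxTR [0.9354 0.4731]
boxBR [0.519  0.5038]
jugL [0.8703 0.1248 0.252 ]
jughandle [ 0.9544 -0.08    0.1776]
box [0.7674 0.5478 0.1769]
boxknob [0.4969 0.5553 0.1426]
```

>>> {"op": "apply_moves", "data": {"targets": [[0,0,0,0,0,-0.2112],[0,0,0,0,0,-0.2112],[0,0,0,0,0,-0.2112]], "hand": 0, "force": 20}}

```text
time_s: 0.4
tool_pos: [0.2117, 0.6144, 0.404]
eef_rot: [[-1.0, -0.003, -0.001], [-0.003, 1.0, -0.001], [0.001, -0.001, -1.0]]
contact_force: [0.3, 1.0, 0.0]
gripper_width: 0.0939
finger_force: 0.0
```

>>> {"op": "apply_moves", "data": {"targets": [[-0.12,-0.225,0,0,0,0],[-0.159,-0.301,0,0,0,0],[-0.159,-0.301,0,0,0,0],[-0.159,-0.301,0,0,0,0]]}}

```text
time_s: 0.8
tool_pos: [0.2923, 0.4613, 0.404]
eef_rot: [[-1.0, 0.002, -0.0], [0.002, 1.0, -0.001], [0.0, -0.001, -1.0]]
contact_force: [-0.9, 0.8, -0.2]
gripper_width: 0.0941
finger_force: 0.0
```

>>> {"op": "apply_moves", "data": {"targets": [[-0.159,-0.301,0,0,0,0],[-0.159,-0.301,0,0,0,0],[-0.159,-0.301,0,0,0,0],[-0.159,-0.301,0,0,0,0]]}}

```text
time_s: 1.2
tool_pos: [0.3718, 0.3107, 0.4043]
eef_rot: [[-1.0, 0.003, -0.0], [0.003, 1.0, -0.001], [0.0, -0.001, -1.0]]
contact_force: [0.8, 0.0, 0.8]
gripper_width: 0.0943
finger_force: 0.0
```

>>> {"op": "apply_moves", "data": {"targets": [[-0.159,-0.301,0,0,0,0],[-0.159,-0.301,0,0,0,0],[-0.159,-0.301,0,0,0,0],[-0.159,-0.301,0,0,0,0],[-0.159,-0.301,0,0,0,0]]}}

```text
time_s: 1.7
tool_pos: [0.4511, 0.1609, 0.4044]
eef_rot: [[-1.0, 0.005, -0.0], [0.005, 1.0, -0.0], [0.0, -0.0, -1.0]]
contact_force: [-0.3, 0.3, -0.3]
gripper_width: 0.0941
finger_force: 0.0
```

>>> {"op": "apply_moves", "data": {"targets": [[0.001,0.004,0.08,0,0,0],[0.001,0.004,0.16,0,0,0],[0.001,0.004,0.194,0,0,0],[0.001,0.004,0.194,0,0,0]]}}

```text
time_s: 2.1
tool_pos: [0.4479, 0.1658, 0.3044]
eef_rot: [[-1.0, -0.001, -0.007], [-0.001, 1.0, -0.001], [0.007, -0.001, -1.0]]
contact_force: [-0.3, 0.7, -0.2]
gripper_width: 0.0938
finger_force: 0.0
```

>>> {"op": "apply_moves", "data": {"targets": [[0,0,0,0,0,0],[0,0,0,0,0,0],[0,0,0,0,0,0],[0,0,0,0,0,0],[0,0,0,0,0,0]], "hand": 255, "force": 20}}

```text
time_s: 2.6
tool_pos: [0.4499, 0.1651, 0.3083]
eef_rot: [[-1.0, 0.0, 0.001], [0.0, 1.0, 0.0], [-0.001, 0.0, -1.0]]
contact_force: [0.5, -0.2, -0.6]
gripper_width: 0.0576
finger_force: 0.0
```

>>> {"op": "apply_moves", "data": {"targets": [[0,0,0,0,0,0],[0,0,0,0,0,0],[0,0,0,0,0,0],[0,0,0,0,0,0],[0,0,0,0,0,0]]}}

```text
time_s: 3.1
tool_pos: [0.4498, 0.165, 0.3078]
eef_rot: [[-1.0, 0.0, 0.0], [0.0, 1.0, -0.0], [-0.0, -0.0, -1.0]]
contact_force: [-0.3, -0.8, 0.2]
gripper_width: 0.0426
finger_force: 19.9
```

>>> {"op": "apply_moves", "data": {"targets": [[0,0,-0.03,0,0,0],[0,0,-0.08,0,0,0],[0,0,-0.12,0,0,0],[0,0,-0.12,0,0,0]]}}

```text
time_s: 3.5
tool_pos: [0.4504, 0.1652, 0.3703]
eef_rot: [[-1.0, 0.0, 0.005], [0.0, 1.0, 0.001], [-0.005, 0.001, -1.0]]
contact_force: [-0.5, 0.9, -1.2]
gripper_width: 0.043
finger_force: 19.8
```

>>> {"op": "apply_moves", "data": {"targets": [[0.03,0.055,0,0,0,0],[0.07,0.13,0,0,0,0],[0.115,0.215,0,0,0,0],[0.15,0.28,0,0,0,0],[0.162,0.304,0,0,0,0]]}}

```text
time_s: 4.0
tool_pos: [0.3668, 0.3188, 0.366]
eef_rot: [[-1.0, -0.003, -0.002], [-0.003, 1.0, -0.001], [0.002, -0.001, -1.0]]
contact_force: [0.4, -0.8, -0.7]
gripper_width: 0.043
finger_force: 19.8
```

>>> {"op": "apply_moves", "data": {"targets": [[0,0,0,0,0,0],[0,0,0,0,0,0],[0,0,0,0,0,0]]}}

```text
time_s: 4.3
tool_pos: [0.3694, 0.3161, 0.3673]
eef_rot: [[-1.0, 0.002, -0.0], [0.002, 1.0, -0.001], [0.0, -0.001, -1.0]]
contact_force: [-0.3, -0.4, -0.8]
gripper_width: 0.0431
finger_force: 19.8
```

Run:
```python
from h import *
print(get_state()["tool_pos"])
p,d=grab_frame("scene"); cv2.imwrite("pics/s1.png",p[100:400,50:450,::-1])
```

```text
[0.3694 0.3161 0.3673]
```

View pics/s1.png

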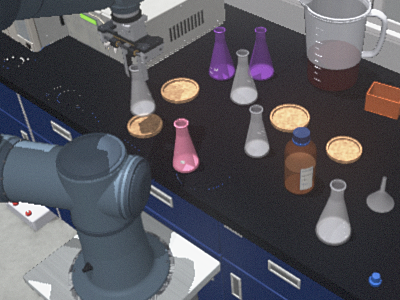

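The flask hangs upright at crop (143,95), above the small stand at (145,126). Lowering.

>>> {"op": "apply_moves", "data": {"targets": [[0,0.002,0.05,0,0,0],[0,0.002,0.085,0,0,0],[0,0.002,0.1,0,0,0],[0,0.002,0.107,0,0,0],[0,0.002,0.112,0,0,0]]}}

```text
time_s: 4.85
tool_pos: [0.3692, 0.3178, 0.312]
eef_rot: [[-1.0, 0.001, 0.001], [0.001, 1.0, 0.0], [-0.001, 0.0, -1.0]]
contact_force: [0.5, 0.3, -0.7]
gripper_width: 0.043
finger_force: 19.8
```

>>> {"op": "apply_moves", "data": {"targets": [[0,0,0,0,0,0],[0,0,0,0,0,0],[0,0,0,0,0,0]]}}

```text
time_s: 5.15
tool_pos: [0.3689, 0.3182, 0.3123]
eef_rot: [[-1.0, -0.0, 0.001], [-0.0, 1.0, 0.001], [-0.001, 0.001, -1.0]]
contact_force: [-1.1, -0.1, -0.3]
gripper_width: 0.0428
finger_force: 19.8
```

Force still shows the flask's weight, so I'll creep down to contact.

>>> {"op": "apply_moves", "data": {"targets": [[0,0,0.001,0,0,0],[0,0,0.002,0,0,0],[0,0,0.003,0,0,0],[0,0,0.003,0,0,0]]}}

```text
time_s: 5.55
tool_pos: [0.3693, 0.3183, 0.3117]
eef_rot: [[-1.0, -0.0, 0.002], [-0.0, 1.0, 0.001], [-0.002, 0.001, -1.0]]
contact_force: [-0.1, -1.3, 6.5]
gripper_width: 0.0428
finger_force: 20.3
```

>>> {"op": "apply_moves", "data": {"targets": [[0,0,0.001,0,0,0],[0,0,0.001,0,0,0]]}}

```text
time_s: 5.75
tool_pos: [0.3695, 0.3184, 0.3117]
eef_rot: [[-1.0, -0.0, 0.003], [-0.0, 1.0, 0.001], [-0.003, 0.001, -1.0]]
contact_force: [-1.5, -2.5, 9.0]
gripper_width: 0.043
finger_force: 20.4
```

>>> {"op": "apply_moves", "data": {"targets": [[0,0,-0.001,0,0,0],[0,0,-0.001,0,0,0],[0,0,-0.001,0,0,0],[0,0,-0.001,0,0,0],[0,0,-0.001,0,0,0]], "hand": 0}}

```text
time_s: 6.25
tool_pos: [0.3686, 0.318, 0.3099]
eef_rot: [[-1.0, 0.0, -0.0], [0.0, 1.0, -0.0], [0.0, -0.0, -1.0]]
contact_force: [-1.1, -0.2, 0.8]
gripper_width: 0.0793
finger_force: 0.0
```

>>> {"op": "apply_moves", "data": {"targets": [[0,0,0,0,0,0],[0,0,0,0,0,0],[0,0,0,0,0,0],[0,0,-0.06,0,0,0],[0,0,-0.12,0,0,0]]}}

```text
time_s: 6.75
tool_pos: [0.3684, 0.3179, 0.37]
eef_rot: [[-1.0, 0.0, -0.002], [0.0, 1.0, -0.001], [0.002, -0.001, -1.0]]
contact_force: [0.3, -0.6, -0.3]
gripper_width: 0.0938
finger_force: 0.0
```

>>> {"op": "apply_moves", "data": {"targets": [[0,0,-0.06,0,0,0],[0,0,-0.06,0,0,0],[0,0,-0.06,0,0,0]]}}

```text
time_s: 7.05
tool_pos: [0.3687, 0.318, 0.4003]
eef_rot: [[-1.0, 0.0, 0.001], [0.0, 1.0, 0.0], [-0.001, 0.0, -1.0]]
contact_force: [0.2, -1.3, 0.4]
gripper_width: 0.0938
finger_force: 0.0
```

>>> {"op": "apply_moves", "data": {"targets": [[-0.055,-0.027,0,0,0,0],[-0.12,-0.058,0,0,0,0],[-0.2,-0.097,0,0,0,0],[-0.275,-0.1335,0,0,0,0],[-0.275,-0.1335,0,0,0,0]]}}

```text
time_s: 7.55
tool_pos: [0.509, 0.249, 0.3977]
eef_rot: [[-1.0, 0.004, -0.003], [0.004, 1.0, -0.001], [0.003, -0.001, -1.0]]
contact_force: [-0.1, 0.7, -0.3]
gripper_width: 0.0942
finger_force: 0.0
```

>>> {"op": "apply_moves", "data": {"targets": [[-0.075,-0.036,0,0,0,0],[-0.15,-0.073,0,0,0,0],[-0.22,-0.107,0,0,0,0],[-0.275,-0.1335,0,0,0,0],[-0.275,-0.1335,0,0,0,0]]}}

```text
time_s: 8.05
tool_pos: [0.6452, 0.183, 0.3976]
eef_rot: [[-1.0, 0.003, -0.003], [0.003, 1.0, -0.001], [0.003, -0.001, -1.0]]
contact_force: [-1.0, 0.0, 0.0]
gripper_width: 0.0937
finger_force: 0.0
```

>>> {"op": "apply_moves", "data": {"targets": [[0,0,0,0,0,0],[0,0,0,0,0,0],[0,0,0,0,0,0]]}}

```text
time_s: 8.35
tool_pos: [0.6426, 0.1855, 0.3999]
eef_rot: [[-1.0, -0.001, -0.001], [-0.001, 1.0, 0.0], [0.001, 0.0, -1.0]]
contact_force: [-0.4, 0.3, 0.2]
gripper_width: 0.094
finger_force: 0.0
```

>>> {"op": "apply_moves", "data": {"targets": [[-0.002,-0.001,0.06,0,0,0],[-0.002,-0.001,0.12,0,0,0],[-0.002,-0.001,0.152,0,0,0],[-0.002,-0.001,0.152,0,0,0],[-0.002,-0.001,0.152,0,0,0]]}}

```text
time_s: 8.85
tool_pos: [0.6447, 0.1844, 0.3251]
eef_rot: [[-1.0, -0.0, 0.001], [-0.0, 1.0, 0.0], [-0.001, 0.0, -1.0]]
contact_force: [0.3, 0.2, 0.6]
gripper_width: 0.0938
finger_force: 0.0
```

>>> {"op": "apply_moves", "data": {"targets": [[0,0,0,0,0,0],[0,0,0,0,0,0],[0,0,0,0,0,0],[0,0,0,0,0,0],[0,0,0,0,0,0]], "hand": 255, "force": 25}}

```text
time_s: 9.35
tool_pos: [0.6448, 0.184, 0.3244]
eef_rot: [[-1.0, 0.0, 0.0], [0.0, 1.0, 0.0], [-0.0, 0.0, -1.0]]
contact_force: [-0.6, 0.3, 0.2]
gripper_width: 0.0573
finger_force: 0.0
```

>>> {"op": "apply_moves", "data": {"targets": [[0,0,0,0,0,0],[0,0,0,0,0,0],[0,0,0,0,0,0],[0,0,0,0,0,0],[0,0,0,0,0,0]]}}

```text
time_s: 9.85
tool_pos: [0.6447, 0.1841, 0.3241]
eef_rot: [[-1.0, 0.0, -0.0], [0.0, 1.0, 0.0], [0.0, 0.0, -1.0]]
contact_force: [-0.5, -0.0, 0.4]
gripper_width: 0.0452
finger_force: 24.7
```

>>> {"op": "apply_moves", "data": {"targets": [[0,0,-0.03,0,0,0],[0,0,-0.08,0,0,0],[0,0,-0.12,0,0,0],[0,0,-0.12,0,0,0]]}}

```text
time_s: 10.25
tool_pos: [0.6455, 0.1841, 0.3888]
eef_rot: [[-1.0, 0.0, 0.007], [0.0, 1.0, 0.001], [-0.007, 0.001, -1.0]]
contact_force: [0.5, -0.1, -1.2]
gripper_width: 0.0449
finger_force: 24.6
```

>>> {"op": "apply_moves", "data": {"targets": [[0.025,0.044,0,0,0,0],[0.07,0.123,0,0,0,0],[0.12,0.21,0,0,0,0],[0.165,0.29,0,0,0,0],[0.195,0.342,0,0,0,0]]}}

```text
time_s: 10.75
tool_pos: [0.5452, 0.3572, 0.3831]
eef_rot: [[-1.0, -0.002, -0.002], [-0.002, 1.0, -0.0], [0.002, -0.0, -1.0]]
contact_force: [-0.4, -0.5, -0.7]
gripper_width: 0.0451
finger_force: 24.5
```

>>> {"op": "apply_moves", "data": {"targets": [[0,0,0,0,0,0],[0,0,0,0,0,0],[0,0,0,0,0,0]]}}

```text
time_s: 11.05
tool_pos: [0.5477, 0.3541, 0.3836]
eef_rot: [[-1.0, 0.001, -0.001], [0.001, 1.0, -0.001], [0.001, -0.001, -1.0]]
contact_force: [0.4, 0.1, -1.3]
gripper_width: 0.0453
finger_force: 24.5
```

>>> {"op": "apply_moves", "data": {"targets": [[0,0.001,0.05,0,0,0],[0,0.001,0.085,0,0,0],[0,0.001,0.1,0,0,0],[0,0.001,0.106,0,0,0],[0,0.001,0.11,0,0,0]]}}

```text
time_s: 11.55
tool_pos: [0.5476, 0.3553, 0.3292]
eef_rot: [[-1.0, 0.001, 0.0], [0.001, 1.0, 0.0], [-0.0, 0.0, -1.0]]
contact_force: [-0.2, -0.8, -1.2]
gripper_width: 0.0453
finger_force: 24.6
```

>>> {"op": "apply_moves", "data": {"targets": [[0,0,0.001,0,0,0],[0,0,0.002,0,0,0],[0,0,0.003,0,0,0],[0,0,0.004,0,0,0]]}}

```text
time_s: 11.95
tool_pos: [0.5474, 0.3557, 0.3281]
eef_rot: [[-1.0, -0.0, 0.001], [-0.0, 1.0, 0.001], [-0.001, 0.001, -1.0]]
contact_force: [-0.5, -0.4, 2.2]
gripper_width: 0.0454
finger_force: 24.8
```

>>> {"op": "apply_moves", "data": {"targets": [[0,0,0,0,0,0],[0,0,0,0,0,0],[0,0,0,0,0,0],[0,0,0,0,0,0],[0,0,0,0,0,0]], "hand": 0}}

```text
time_s: 12.45
tool_pos: [0.5472, 0.3555, 0.3271]
eef_rot: [[-1.0, 0.0, -0.0], [0.0, 1.0, -0.0], [0.0, -0.0, -1.0]]
contact_force: [-0.4, 0.6, 0.6]
gripper_width: 0.0817
finger_force: 0.0
```

>>> {"op": "apply_moves", "data": {"targets": [[0,0,0,0,0,0],[0,0,0,0,0,0],[0,0,-0.05,0,0,0],[0,0,-0.1,0,0,0],[0,0,-0.15,0,0,0]]}}

```text
time_s: 12.95
tool_pos: [0.5472, 0.3555, 0.4029]
eef_rot: [[-1.0, 0.0, -0.0], [0.0, 1.0, -0.0], [0.0, -0.0, -1.0]]
contact_force: [0.1, -0.5, -0.3]
gripper_width: 0.0941
finger_force: 0.0
```

>>> {"op": "apply_moves", "data": {"targets": [[0.02,-0.08,0,0,0,0],[0.04,-0.16,0,0,0,0],[0.0645,-0.248,0,0,0,0],[0.0868,-0.3335,0,0,0,0]]}}

```text
time_s: 13.35
tool_pos: [0.503, 0.1874, 0.4022]
eef_rot: [[-1.0, -0.001, 0.0], [-0.001, 1.0, -0.0], [-0.0, -0.0, -1.0]]
contact_force: [0.6, -0.2, 0.8]
gripper_width: 0.0939
finger_force: 0.0
```

>>> {"op": "apply_moves", "data": {"targets": [[0.0217,-0.083,0,0,0,0],[0.0434,-0.167,0,0,0,0],[0.065,-0.25,0,0,0,0],[0.0868,-0.3335,0,0,0,0]]}}

```text
time_s: 13.75
tool_pos: [0.4596, 0.0207, 0.4024]
eef_rot: [[-1.0, -0.0, 0.001], [-0.0, 1.0, -0.0], [-0.001, -0.0, -1.0]]
contact_force: [0.5, -0.5, 0.1]
gripper_width: 0.0943
finger_force: 0.0
```

>>> {"op": "apply_moves", "data": {"targets": [[0.0217,-0.083,0,0,0,0],[0.0434,-0.167,0,0,0,0],[0.065,-0.25,0,0,0,0],[0.0868,-0.3335,0,0,0,0]]}}

```text
time_s: 14.15
tool_pos: [0.4162, -0.1461, 0.4025]
eef_rot: [[-1.0, -0.0, 0.001], [-0.0, 1.0, -0.0], [-0.001, -0.0, -1.0]]
contact_force: [0.1, 0.2, 0.1]
gripper_width: 0.0942
finger_force: 0.0
```

>>> {"op": "apply_moves", "data": {"targets": [[0.0217,-0.083,0,0,0,0],[0.0434,-0.167,0,0,0,0],[0.065,-0.25,0,0,0,0],[0.0868,-0.3335,0,0,0,0],[0.0868,-0.3335,0,0,0,0]]}}

```text
time_s: 14.65
tool_pos: [0.3723, -0.3151, 0.4025]
eef_rot: [[-1.0, 0.006, 0.0], [0.006, 1.0, -0.001], [-0.0, -0.001, -1.0]]
contact_force: [0.7, 0.8, 0.1]
gripper_width: 0.094
finger_force: 0.0
```

>>> {"op": "apply_moves", "data": {"targets": [[0,0,0,0,0,0],[0,0,0,0,0,0],[0,0,0,0,0,0]]}}

```text
time_s: 14.95
tool_pos: [0.374, -0.3104, 0.4021]
eef_rot: [[-1.0, -0.002, 0.0], [-0.002, 1.0, 0.0], [-0.0, 0.0, -1.0]]
contact_force: [0.2, 0.3, 0.1]
gripper_width: 0.0942
finger_force: 0.0
```

>>> {"op": "apply_moves", "data": {"targets": [[0,-0.002,0.06,0,0,0],[0,-0.002,0.12,0,0,0],[0,-0.002,0.156,0,0,0],[0,-0.002,0.156,0,0,0],[0,-0.002,0.156,0,0,0]]}}

```text
time_s: 15.45
tool_pos: [0.374, -0.3119, 0.3247]
eef_rot: [[-1.0, -0.001, 0.0], [-0.001, 1.0, -0.0], [-0.0, -0.0, -1.0]]
contact_force: [-0.5, -0.5, 0.1]
gripper_width: 0.0939
finger_force: 0.0
```

>>> {"op": "apply_moves", "data": {"targets": [[0,0,0,0,0,0],[0,0,0,0,0,0],[0,0,0,0,0,0],[0,0,0,0,0,0],[0,0,0,0,0,0]], "hand": 255}}

```text
time_s: 15.95
tool_pos: [0.3736, -0.3125, 0.3244]
eef_rot: [[-1.0, 0.0, 0.0], [0.0, 1.0, -0.0], [-0.0, -0.0, -1.0]]
contact_force: [-0.9, -0.1, -0.1]
gripper_width: 0.0573
finger_force: 0.0
```

>>> {"op": "apply_moves", "data": {"targets": [[0,0,0,0,0,0],[0,0,0,0,0,0],[0,0,0,0,0,0],[0,0,0,0,0,0],[0,0,0,0,0,0]]}}

```text
time_s: 16.45
tool_pos: [0.3736, -0.3124, 0.3241]
eef_rot: [[-1.0, 0.0, -0.0], [0.0, 1.0, 0.0], [0.0, 0.0, -1.0]]
contact_force: [0.3, 0.3, -0.1]
gripper_width: 0.045
finger_force: 24.7
```

Run:
```python
from h import *
p,d=grab_frame("scene"); cv2.imwrite("pics/s2.png",p[80:430,50:550,::-1])
```

```text
(no output)
```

View pics/s2.png

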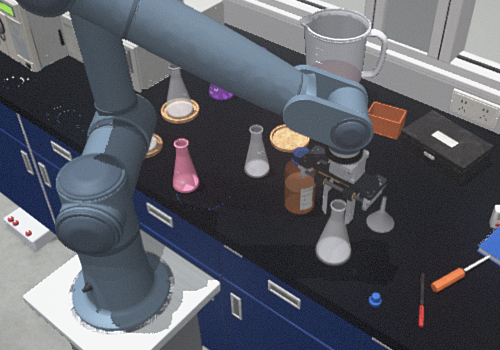

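The large flask is in the fingers at crop (335,235). The other large flask stands on its stand at (180,95).

>>> {"op": "apply_moves", "data": {"targets": [[0,0,-0.04,0,0,0],[0,0,-0.1,0,0,0],[0,0,-0.16,0,0,0],[0,0,-0.22,0,0,0],[0,0,-0.22,0,0,0]]}}

```text
time_s: 17.0
tool_pos: [0.3741, -0.3131, 0.4385]
eef_rot: [[-1.0, 0.0, 0.005], [-0.0, 1.0, -0.007], [-0.005, -0.007, -1.0]]
contact_force: [1.7, 0.2, -2.0]
gripper_width: 0.045
finger_force: 24.6
```

>>> {"op": "apply_moves", "data": {"targets": [[-0.035,0.02,0,0,0,0],[-0.09,0.051,0,0,0,0],[-0.155,0.088,0,0,0,0],[-0.2165,0.1225,0,0,0,0]]}}

```text
time_s: 17.4
tool_pos: [0.4826, -0.2503, 0.432]
eef_rot: [[-1.0, 0.001, -0.002], [0.0, 1.0, 0.001], [0.002, 0.001, -1.0]]
contact_force: [-0.4, -0.7, -1.5]
gripper_width: 0.0452
finger_force: 24.6
```

>>> {"op": "apply_moves", "data": {"targets": [[-0.06,0.034,0,0,0,0],[-0.12,0.068,0,0,0,0],[-0.175,0.099,0,0,0,0],[-0.2165,0.1225,0,0,0,0]]}}

```text
time_s: 17.8
tool_pos: [0.5913, -0.1887, 0.4315]
eef_rot: [[-1.0, -0.001, -0.003], [-0.001, 1.0, 0.001], [0.003, 0.001, -1.0]]
contact_force: [0.1, 0.6, -1.2]
gripper_width: 0.0448
finger_force: 24.6
```

>>> {"op": "apply_moves", "data": {"targets": [[-0.015,0.06,0,0,0,0],[-0.04,0.15,0,0,0,0],[-0.066,0.24,0,0,0,0],[-0.094,0.345,0,0,0,0],[-0.113,0.414,0,0,0,0]]}}

```text
time_s: 18.3
tool_pos: [0.6466, 0.0195, 0.4316]
eef_rot: [[-1.0, -0.001, -0.003], [-0.001, 1.0, 0.001], [0.003, 0.001, -1.0]]
contact_force: [-0.0, 0.2, -1.9]
gripper_width: 0.045
finger_force: 24.6
```

>>> {"op": "apply_moves", "data": {"targets": [[0,0,0,0,0,0],[0,0,0,0,0,0],[0,0,0,0,0,0]]}}

```text
time_s: 18.6
tool_pos: [0.6464, 0.016, 0.4328]
eef_rot: [[-1.0, 0.001, -0.002], [0.001, 1.0, -0.0], [0.002, -0.0, -1.0]]
contact_force: [0.3, -0.1, -1.9]
gripper_width: 0.0448
finger_force: 24.6
```

>>> {"op": "apply_moves", "data": {"targets": [[0,0.002,0.06,0,0,0],[0,0.002,0.12,0,0,0],[0,0.002,0.17,0,0,0],[0,0.002,0.198,0,0,0],[0,0.002,0.208,0,0,0]]}}

```text
time_s: 19.1
tool_pos: [0.6461, 0.0169, 0.3281]
eef_rot: [[-1.0, 0.002, -0.003], [0.002, 1.0, 0.0], [0.003, 0.0, -1.0]]
contact_force: [-0.2, 0.6, 5.1]
gripper_width: 0.0449
finger_force: 25.1
```

>>> {"op": "apply_moves", "data": {"targets": [[0,0,0,0,0,0],[0,0,0.001,0,0,0],[0,0,0.002,0,0,0],[0,0,0.003,0,0,0],[0,0,0.004,0,0,0]]}}

```text
time_s: 19.6
tool_pos: [0.6467, 0.0181, 0.3287]
eef_rot: [[-1.0, -0.0, 0.001], [-0.0, 1.0, -0.0], [-0.001, -0.0, -1.0]]
contact_force: [0.1, 0.2, -0.9]
gripper_width: 0.0451
finger_force: 24.6
```

>>> {"op": "apply_moves", "data": {"targets": [[0,0,0.001,0,0,0],[0,0,0.002,0,0,0],[0,0,0.002,0,0,0],[0,0,0.002,0,0,0]]}}

```text
time_s: 20.0
tool_pos: [0.6469, 0.0181, 0.3281]
eef_rot: [[-1.0, 0.0, 0.002], [0.0, 1.0, -0.0], [-0.002, -0.0, -1.0]]
contact_force: [0.6, 0.6, 3.7]
gripper_width: 0.0451
finger_force: 25.0
```

>>> {"op": "apply_moves", "data": {"targets": [[0,0,0,0,0,0],[0,0,0,0,0,0],[0,0,0,0,0,0],[0,0,0,0,0,0],[0,0,0,0,0,0]], "hand": 0}}

```text
time_s: 20.5
tool_pos: [0.6465, 0.018, 0.3269]
eef_rot: [[-1.0, 0.0, -0.001], [0.0, 1.0, 0.0], [0.001, 0.0, -1.0]]
contact_force: [-0.8, -0.2, -0.1]
gripper_width: 0.0816
finger_force: 0.0
```

>>> {"op": "apply_moves", "data": {"targets": [[0,0,0,0,0,0],[0,0,0,0,0,0],[0,0,-0.05,0,0,0],[0,0,-0.1,0,0,0],[0,0,-0.15,0,0,0]]}}

```text
time_s: 21.0
tool_pos: [0.6465, 0.018, 0.4029]
eef_rot: [[-1.0, 0.0, -0.0], [0.0, 1.0, 0.0], [0.0, 0.0, -1.0]]
contact_force: [0.4, -0.3, 0.8]
gripper_width: 0.0939
finger_force: 0.0
```

>>> {"op": "apply_moves", "data": {"targets": [[0.08,-0.005,0,0,0,0],[0.17,-0.01,0,0,0,0],[0.26,-0.016,0,0,0,0],[0.32,-0.02,0,0,0,0],[0.32,-0.02,0,0,0,0]]}}

```text
time_s: 21.5
tool_pos: [0.484, 0.0083, 0.4018]
eef_rot: [[-1.0, 0.0, -0.001], [0.0, 1.0, 0.0], [0.001, 0.0, -1.0]]
contact_force: [-0.4, 0.1, -0.5]
gripper_width: 0.0941
finger_force: 0.0
```

>>> {"op": "apply_moves", "data": {"targets": [[0,0,0,0,0,0],[0,0,0,0,0,0],[0,0,0,0,0,0]]}}

```text
time_s: 21.8
tool_pos: [0.4875, 0.008, 0.4024]
eef_rot: [[-1.0, -0.0, 0.0], [-0.0, 1.0, -0.0], [-0.0, -0.0, -1.0]]
contact_force: [-0.3, 0.4, 0.1]
gripper_width: 0.0938
finger_force: 0.0
```

Down by 0.095 to z ≈ 0.307.

>>> {"op": "apply_moves", "data": {"targets": [[0.002,-0.001,0.07,0,0,0],[0.002,-0.001,0.14,0,0,0],[0.002,-0.001,0.189,0,0,0],[0.002,-0.001,0.189,0,0,0],[0.002,-0.001,0.189,0,0,0]]}}

```text
time_s: 22.3
tool_pos: [0.4863, 0.0075, 0.308]
eef_rot: [[-1.0, -0.0, -0.0], [-0.0, 1.0, 0.0], [0.0, 0.0, -1.0]]
contact_force: [0.2, 0.9, 0.6]
gripper_width: 0.094
finger_force: 0.0
```

>>> {"op": "apply_moves", "data": {"targets": [[0,0,0,0,0,0],[0,0,0,0,0,0],[0,0,0,0,0,0],[0,0,0,0,0,0],[0,0,0,0,0,0]], "hand": 255, "force": 20}}

```text
time_s: 22.8
tool_pos: [0.4857, 0.0075, 0.308]
eef_rot: [[-1.0, 0.0, 0.001], [0.0, 1.0, -0.0], [-0.001, -0.0, -1.0]]
contact_force: [0.1, -0.2, 0.1]
gripper_width: 0.0573
finger_force: 0.0
```

>>> {"op": "apply_moves", "data": {"targets": [[0,0,0,0,0,0],[0,0,0,0,0,0],[0,0,0,0,0,0],[0,0,0,0,0,0],[0,0,0,0,0,0]]}}

```text
time_s: 23.3
tool_pos: [0.4856, 0.0076, 0.3077]
eef_rot: [[-1.0, 0.0, 0.0], [0.0, 1.0, 0.0], [-0.0, 0.0, -1.0]]
contact_force: [0.9, 0.9, -0.0]
gripper_width: 0.0425
finger_force: 19.9
```

>>> {"op": "apply_moves", "data": {"targets": [[0,0,-0.03,0,0,0],[0,0,-0.08,0,0,0],[0,0,-0.12,0,0,0],[0,0,-0.12,0,0,0]]}}

```text
time_s: 23.7
tool_pos: [0.4864, 0.0074, 0.3704]
eef_rot: [[-1.0, -0.0, 0.006], [-0.0, 1.0, -0.001], [-0.006, -0.001, -1.0]]
contact_force: [0.3, -0.3, -1.0]
gripper_width: 0.0426
finger_force: 19.8
```

>>> {"op": "apply_moves", "data": {"targets": [[-0.025,-0.033,0,0,0,0],[-0.065,-0.085,0,0,0,0],[-0.105,-0.138,0,0,0,0],[-0.14,-0.185,0,0,0,0]]}}

```text
time_s: 24.1
tool_pos: [0.556, -0.086, 0.3658]
eef_rot: [[-1.0, 0.0, -0.002], [0.0, 1.0, 0.001], [0.002, 0.001, -1.0]]
contact_force: [-0.1, -0.9, -0.2]
gripper_width: 0.0425
finger_force: 19.8
```

>>> {"op": "apply_moves", "data": {"targets": [[-0.04,-0.053,0,0,0,0],[-0.08,-0.105,0,0,0,0],[-0.12,-0.156,0,0,0,0],[-0.143,-0.186,0,0,0,0],[-0.143,-0.186,0,0,0,0]]}}

```text
time_s: 24.6
tool_pos: [0.6275, -0.1797, 0.3655]
eef_rot: [[-1.0, 0.002, -0.002], [0.002, 1.0, 0.001], [0.002, 0.001, -1.0]]
contact_force: [0.4, 0.2, -1.6]
gripper_width: 0.0429
finger_force: 19.8
```

>>> {"op": "apply_moves", "data": {"targets": [[0,0,0,0,0,0],[0,0,0,0,0,0],[0,0,0,0,0,0]]}}

```text
time_s: 24.9
tool_pos: [0.6266, -0.177, 0.3674]
eef_rot: [[-1.0, -0.001, -0.001], [-0.001, 1.0, 0.0], [0.001, 0.0, -1.0]]
contact_force: [0.6, -0.4, -0.9]
gripper_width: 0.0427
finger_force: 19.8
```

>>> {"op": "apply_moves", "data": {"targets": [[-0.001,-0.001,0.05,0,0,0],[-0.001,-0.001,0.085,0,0,0],[-0.001,-0.001,0.1,0,0,0],[-0.001,-0.001,0.107,0,0,0],[-0.001,-0.001,0.11,0,0,0]]}}

```text
time_s: 25.4
tool_pos: [0.6276, -0.1784, 0.3126]
eef_rot: [[-1.0, -0.0, 0.0], [-0.0, 1.0, -0.0], [-0.0, -0.0, -1.0]]
contact_force: [0.6, 0.1, -0.3]
gripper_width: 0.0428
finger_force: 19.8
```

>>> {"op": "apply_moves", "data": {"targets": [[0,0,0.001,0,0,0],[0,0,0.002,0,0,0],[0,0,0.003,0,0,0],[0,0,0.004,0,0,0],[0,0,0.005,0,0,0]]}}

```text
time_s: 25.9
tool_pos: [0.628, -0.1786, 0.3117]
eef_rot: [[-1.0, 0.0, 0.002], [0.0, 1.0, -0.001], [-0.002, -0.001, -1.0]]
contact_force: [-1.5, -0.4, 6.5]
gripper_width: 0.0423
finger_force: 20.3
```

>>> {"op": "apply_moves", "data": {"targets": [[0,0,0,0,0,0],[0,0,0,0,0,0],[0,0,0,0,0,0],[0,0,0,0,0,0],[0,0,0,0,0,0]], "hand": 0}}

```text
time_s: 26.4
tool_pos: [0.6276, -0.1784, 0.3099]
eef_rot: [[-1.0, -0.0, -0.0], [-0.0, 1.0, 0.0], [0.0, 0.0, -1.0]]
contact_force: [0.3, 0.1, -0.4]
gripper_width: 0.0791
finger_force: 0.0
```

>>> {"op": "apply_moves", "data": {"targets": [[0,0,0,0,0,0],[0,0,0,0,0,0],[0,0,-0.05,0,0,0],[0,0,-0.12,0,0,0],[0,0,-0.2,0,0,0]]}}

```text
time_s: 26.9
tool_pos: [0.6273, -0.1783, 0.4099]
eef_rot: [[-1.0, 0.0, -0.003], [0.0, 1.0, 0.001], [0.003, 0.001, -1.0]]
contact_force: [0.2, 0.4, 0.0]
gripper_width: 0.0937
finger_force: 0.0
```

>>> {"op": "apply_moves", "data": {"targets": [[0.05,-0.06,0,0,0,0],[0.1,-0.13,0,0,0,0],[0.16,-0.2,0,0,0,0],[0.2,-0.25,0,0,0,0],[0.2,-0.25,0,0,0,0]]}}

```text
time_s: 27.4
tool_pos: [0.5257, -0.306, 0.4103]
eef_rot: [[-1.0, 0.005, -0.0], [0.005, 1.0, -0.001], [0.0, -0.001, -1.0]]
contact_force: [0.5, 0.5, 1.0]
gripper_width: 0.094
finger_force: 0.0
```

>>> {"op": "apply_moves", "data": {"targets": [[0.05,-0.06,0,0,0,0],[0.1,-0.13,0,0,0,0],[0.16,-0.2,0,0,0,0],[0.2,-0.25,0,0,0,0],[0.2,-0.25,0,0,0,0]]}}

```text
time_s: 27.9
tool_pos: [0.4262, -0.4304, 0.4102]
eef_rot: [[-1.0, 0.004, -0.0], [0.004, 1.0, -0.0], [0.0, -0.0, -1.0]]
contact_force: [0.2, 0.8, -0.3]
gripper_width: 0.0939
finger_force: 0.0
```

Run:
```python
from h import *
print(get_state()["time_s"],get_state()["tool_pos"])
p,d=grab_frame("top"); t=p[:,:,::-1]
cv2.imwrite("pics/t3.png",cv2.resize(t[150:350,140:460],None,fx=2.5,fy=2.5,interpolation=cv2.INTER_CUBIC))
p,d=grab_frame("scene"); cv2.imwrite("pics/s3.png",cv2.resize(p[80:380,120:520,::-1],None,fx=2,fy=2))
```

```text
27.9 [ 0.4262 -0.4304  0.4102]
```

View pics/t3.png

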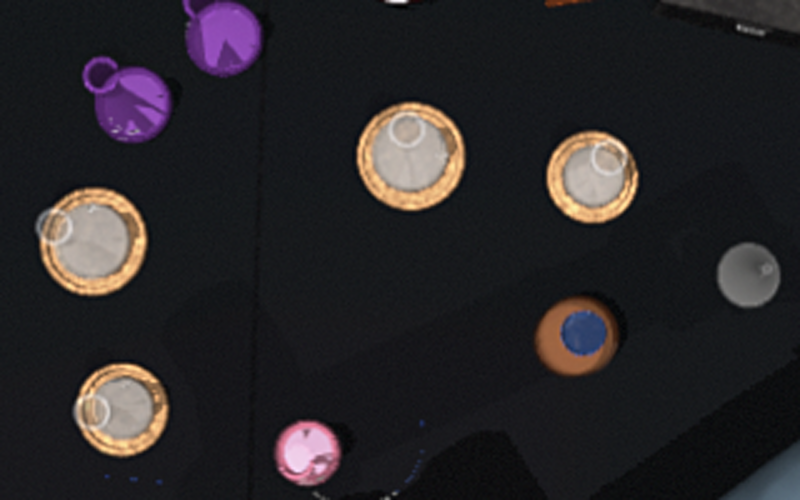

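View pics/s3.png

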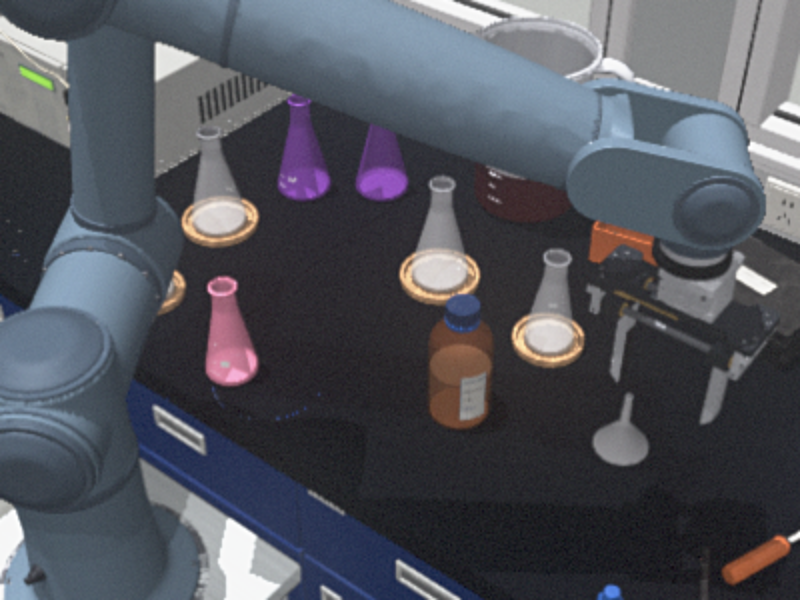

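In the top crop all four flasks stand upright and centred in their stands, at (92,241), (122,408), (411,156) and (593,176). The funnel (748,275) and bottle (577,335) are where they were. Handing in.

```bash
python3 -c "
from bench import *
print(sign_off())"
```

```text
the job is handed in; nothing more can be done
None
```

All four flasks are on stands of the matching size, upright and centred by eye in the last pictures, with the funnel and bottle unmoved; I handed the job in at about 28 s, and `sign_off()` gave no verdict.

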